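# Lay out the heaped rolls in the double-door bread case

### The job

Get the bread case ready for the day: turn the red catch aside, swing the right-hand top door wide open (its strip overlaps the other), then the left-hand one, and spread the heaped rolls into one even layer on the case floor, none on another, a clear gap (about 10 mm or more) between any two, some in the left half and some in the right. Then shut both doors fully, the overlapped left-hand one first, and turn the catch back square over the right-hand door. Leave the cans, the shaker and the tongs beside the case as they are.

Things in the scene. Friction and masses are not known exactly. Their poses are not given: they have to be found in the camera images.
- case_floor (a point): Bread case, a low glazed box fixed on the counter, front (-x) to the robot: 240 mm deep (x), 440 wide (y), 84 high to the rim; walls 8 mm, so the well is 224 x 424 mm, 72 deep. This point: centre of its white inner floor, 12 mm above the counter; x to the back, y left, z up. Two 8 mm glazed doors lie flat on the rim, hinged at the right and left end, meeting at y = 0.
- leaf_a (a joint): Right-hand top door, 240 x 219 mm, hinged along the case's right end. Rad: 0 shut flat, 1.57 upright, stop at 2.0. Stiff hinge, stays where left; 2 to 4 N at the handle moves it. A dark strip (30 mm wide, 4 thick) on its free edge overlaps the left-hand door by 16 mm: this door opens first, shuts last. The catch holds it down.
- leaf_a_handle (a point): Middle of the right-hand door's handle bar: dark, round, 10 mm thick, 90 mm long, parallel to the hinge (along the case's x), on a post at each end. The bar's centre is 32 mm above the door's upper face and 180 mm from the hinge line, so 40 mm from the middle of the case.
- leaf_a_hinge (a point): Middle of the right-hand door's hinge line, at the rim (underside of the shut door), 220 mm right of the middle of the case.
- leaf_b (a joint): Left-hand top door, mirror image of the right-hand one but without strip or catch, hinged along the case's left end. Rad: 0 shut flat, 1.57 upright, stop at 2.0. Stiff hinge, stays where left. The strip of the right-hand door holds it down while that door is shut.
- leaf_b_handle (a point): Middle of the left-hand door's handle bar: 10 mm thick, 90 mm long, along the case's x; centre 32 mm above the door's upper face, 180 mm from its hinge line.
- leaf_b_hinge (a point): Middle of the left-hand door's hinge line, at the rim (underside of the shut door), 220 mm left of the middle of the case.
- catch (a joint): Turn catch on a bracket at the front wall, on a vertical pin. 0: its steel nose points to the back (case +x) and lies over the front edge of the right-hand door, holding it shut. Grows to 1.65 rad as it is turned clockwise seen from above (nose towards the right, -y); clear of the door from about 1.3. Stays where left.
- catch_grip (a point): Middle of the catch's red wing, an upright plate 9 mm thick, 40 long (along the nose), 24 high, to pinch and turn. This point is 10 mm below its top, 14 mm above its foot and 2 mm from the pin towards the nose; x axis along the nose. The pin is 134 mm in front and 45 mm right of the middle of the case; the wing's top is 40 mm above the rim.
- roll_1_mid (a point): A round brown bread roll with sesame, 62 mm across and 36 mm high, widest half-way up, flat below and domed above, 50 g. This point is its centre, 18 mm above its underside; z up as it lies flat. Four to six rolls are there, clustered and touching, mostly with one on top of the others.
- roll_2_mid (a point): A round brown bread roll with sesame, 62 mm across and 36 mm high, widest half-way up, flat below and domed above, 50 g. This point is its centre, 18 mm above its underside; z up as it lies flat. Four to six rolls are there, clustered and touching, mostly with one on top of the others.
- roll_3_mid (a point): A round brown bread roll with sesame, 62 mm across and 36 mm high, widest half-way up, flat below and domed above, 50 g. This point is its centre, 18 mm above its underside; z up as it lies flat. Four to six rolls are there, clustered and touching, mostly with one on top of the others.
- roll_4_mid (a point): A round brown bread roll with sesame, 62 mm across and 36 mm high, widest half-way up, flat below and domed above, 50 g. This point is its centre, 18 mm above its underside; z up as it lies flat. Four to six rolls are there, clustered and touching, mostly with one on top of the others.
- roll_5_mid (a point): A round brown bread roll with sesame, 62 mm across and 36 mm high, widest half-way up, flat below and domed above, 50 g. This point is its centre, 18 mm above its underside; z up as it lies flat. Four to six rolls are there, clustered and touching, mostly with one on top of the others.
- roll_6_mid (a point): A round brown bread roll with sesame, 62 mm across and 36 mm high, widest half-way up, flat below and domed above, 50 g. This point is its centre, 18 mm above its underside; z up as it lies flat. Four to six rolls are there, clustered and touching, mostly with one on top of the others.
- can_orange: Orange drinks can, 66 mm across, 115 mm high, to the right of the case; not part of the job. Origin at the centre of its underside.
- can_green: Green drinks can, 66 mm across, 115 mm high, to the right of the case; not part of the job. Origin at the centre of its underside.
- shaker_salt: Shaker, 44 mm across, 90 mm high, to the right of the case; not part of the job. Origin at the centre of its underside.
- serving_tongs: Steel serving tongs, 227 by 45 by 27 mm, lying, to the right of the case; not part of the job. Origin at the centre of its underside.

How it is judged:
On the way, in this order (a step that is already met when the one before it is completed fails the run):
1. the catch is turned aside and the right-hand door with the strip stands open by more than 1.4 rad (value of joint leaf_a above 1.4 rad and value of joint catch above 0.9 rad), for 0.2 s.
2. the left-hand door stands open by more than 1.4 rad as well (value of joint leaf_b above 1.4 rad and value of joint leaf_a above 1.2 rad), for 0.2 s.
3. with both doors open, every roll lies on the case floor, none on another, all centres at least 70 mm apart, some in either half (horizontal distance between each of roll_2_mid, roll_3_mid, roll_4_mid, roll_5_mid, roll_6_mid and roll_1_mid above 0.07 m and horizontal distance between each of roll_3_mid, roll_4_mid, roll_5_mid, roll_6_mid and roll_2_mid above 0.07 m and horizontal distance between each of roll_4_mid, roll_5_mid, roll_6_mid and roll_3_mid above 0.07 m and horizontal distance between each of roll_5_mid, roll_6_mid and roll_4_mid above 0.07 m and horizontal distance between roll_6_mid and roll_5_mid above 0.07 m and z of roll_1_mid in the frame of case_floor between 0.005 and 0.034 m and x of roll_1_mid in the frame of case_floor between -0.112 and 0.112 m and y of roll_1_mid in the frame of case_floor between -0.212 and 0.212 m and z of roll_2_mid in the frame of case_floor between 0.005 and 0.034 m and x of roll_2_mid in the frame of case_floor between -0.112 and 0.112 m and y of roll_2_mid in the frame of case_floor between -0.212 and 0.212 m and z of roll_3_mid in the frame of case_floor between 0.005 and 0.034 m and x of roll_3_mid in the frame of case_floor between -0.112 and 0.112 m and y of roll_3_mid in the frame of case_floor between -0.212 and 0.212 m and z of roll_4_mid in the frame of case_floor between 0.005 and 0.034 m and x of roll_4_mid in the frame of case_floor between -0.112 and 0.112 m and y of roll_4_mid in the frame of case_floor between -0.212 and 0.212 m and z of roll_5_mid in the frame of case_floor between 0.005 and 0.034 m and x of roll_5_mid in the frame of case_floor between -0.112 and 0.112 m and y of roll_5_mid in the frame of case_floor between -0.212 and 0.212 m and z of roll_6_mid in the frame of case_floor between 0.005 and 0.034 m and x of roll_6_mid in the frame of case_floor between -0.112 and 0.112 m and y of roll_6_mid in the frame of case_floor between -0.212 and 0.212 m and y of any of roll_1_mid, roll_2_mid, roll_3_mid, roll_4_mid, roll_5_mid, roll_6_mid in the frame of case_floor above 0.03 m and y of any of roll_1_mid, roll_2_mid, roll_3_mid, roll_4_mid, roll_5_mid, roll_6_mid in the frame of case_floor below -0.03 m and value of joint each of leaf_a, leaf_b above 1 rad and linear speed of each of roll_1, roll_2, roll_3, roll_4, roll_5, roll_6 below 0.03 m/s), for 0.3 s.
4. the left-hand door is shut while the right-hand one is still open (value of joint leaf_b below 0.06 rad and value of joint leaf_a above 0.3 rad), for 0.2 s.
At the end, for the whole second after the job is handed in: Both doors shut (each within 0.05 rad), the catch back over the right-hand door (within 0.35 rad of square), and every roll at rest on the case floor in a single layer, all centres at least 70 mm apart, at least one more than 30 mm left of the case's middle and one more than 30 mm right of it (horizontal distance between each of roll_2_mid, roll_3_mid, roll_4_mid, roll_5_mid, roll_6_mid and roll_1_mid above 0.07 m and horizontal distance between each of roll_3_mid, roll_4_mid, roll_5_mid, roll_6_mid and roll_2_mid above 0.07 m and horizontal distance between each of roll_4_mid, roll_5_mid, roll_6_mid and roll_3_mid above 0.07 m and horizontal distance between each of roll_5_mid, roll_6_mid and roll_4_mid above 0.07 m and horizontal distance between roll_6_mid and roll_5_mid above 0.07 m and z of roll_1_mid in the frame of case_floor between 0.005 and 0.034 m and x of roll_1_mid in the frame of case_floor between -0.112 and 0.112 m and y of roll_1_mid in the frame of case_floor between -0.212 and 0.212 m and z of roll_2_mid in the frame of case_floor between 0.005 and 0.034 m and x of roll_2_mid in the frame of case_floor between -0.112 and 0.112 m and y of roll_2_mid in the frame of case_floor between -0.212 and 0.212 m and z of roll_3_mid in the frame of case_floor between 0.005 and 0.034 m and x of roll_3_mid in the frame of case_floor between -0.112 and 0.112 m and y of roll_3_mid in the frame of case_floor between -0.212 and 0.212 m and z of roll_4_mid in the frame of case_floor between 0.005 and 0.034 m and x of roll_4_mid in the frame of case_floor between -0.112 and 0.112 m and y of roll_4_mid in the frame of case_floor between -0.212 and 0.212 m and z of roll_5_mid in the frame of case_floor between 0.005 and 0.034 m and x of roll_5_mid in the frame of case_floor between -0.112 and 0.112 m and y of roll_5_mid in the frame of case_floor between -0.212 and 0.212 m and z of roll_6_mid in the frame of case_floor between 0.005 and 0.034 m and x of roll_6_mid in the frame of case_floor between -0.112 and 0.112 m and y of roll_6_mid in the frame of case_floor between -0.212 and 0.212 m and y of any of roll_1_mid, roll_2_mid, roll_3_mid, roll_4_mid, roll_5_mid, roll_6_mid in the frame of case_floor above 0.03 m and y of any of roll_1_mid, roll_2_mid, roll_3_mid, roll_4_mid, roll_5_mid, roll_6_mid in the frame of case_floor below -0.03 m and value of joint each of leaf_a, leaf_b below 0.05 rad and value of joint catch below 0.35 rad and linear speed of each of roll_1, roll_2, roll_3, roll_4, roll_5, roll_6 below 0.03 m/s); the robot touches nothing.
It fails at once if a can, the shaker or the tongs beside the case is pushed away by more than 40 mm (distance of any of can_orange, can_green, shaker_salt, serving_tongs from where it was at the start of the episode above 0.04 m).
It fails at once if a roll is dropped outside the case (height (world z) of any of roll_1_mid, roll_2_mid, roll_3_mid, roll_4_mid, roll_5_mid, roll_6_mid below 0 m or horizontal distance between any of roll_1_mid, roll_2_mid, roll_3_mid, roll_4_mid, roll_5_mid, roll_6_mid and case_floor above 0.3 m).
Of roll_1, roll_5, roll_6 only 1 to 3 are there at a start; the rules pass over those that are not, and their reading is None.
At some moment in a run one of roll_1, roll_2, roll_3, roll_4, roll_5, roll_6 may be knocked a few centimetres aside while the robot is not near it.
Once in a run the grip may slacken for a moment while it holds something.
It also fails if it takes over 210 s, if anything falls off the work surface, if the arm or the gripper's body presses on something with over 40 N, if the wrist force passes 120 N, or if a joint passes its speed limit or range.

### The arm

A 6-joint arm with a two-finger parallel gripper is mounted at the origin on a cart in front of the work surface, level with it; the furniture and walls round the work are solid. World frame = base frame: x ahead of the robot, y to its left, z up, the work surface at z = 0. Lengths are in m, angles in rad, forces in N, time in s.
With the tool pointing down it reaches from about 0.35 to 0.85 m from the base axis. Payload 8.1 kg.
Tool frame: the origin (TCP) lies midway between the tips of the shut fingers; the grasp point (between the pads) lies 19 mm behind it (robot.grip_point_offset is the distance from the TCP to the grasp point, in m); z points along the fingers, y is the line along which they close (so a half turn about z gives the same grasp; the last joint's range is limited). The gripper opens to 93 mm and grips with 3 to 60 N. Pads are 15 mm wide; open, the fingers measure 128 mm over their backs; the gripper's body (75 mm by 188 mm) begins 65 mm behind the grasp point.
Start: joints at [1.022, 0.13, 1.488, -0, 1.523, -0.085], TCP at [0.268, 0.537, 0.219] pointing down, gripper open.
Joint ranges: [-2.96, 2.96], [-0.89, 2.26], [0.02, 2.5], [-1.34, 4.48], [0, 2.73], [-2.66, 2.66]. Speed limits (rad/s): [2.39, 2.39, 2.79, 3.14, 3.14, 3.14].

### API

Orientations are given as a rotation vector (axis times angle).
In Python, from plant import robot, read_camera, job gives the robot as it stands.
- The arm moves only by the shell command python3 -m inch 'ROWS' [FORCE]. ROWS is JSON, one flat list of numbers, 5 for each row, row after row: the shift along the world's x, y, z in mm, then the turn about the world's z in degrees, then the opening in per cent of the stroke, from 0 (shut) to 100 (fully open). In form: [dx, dy, dz, yaw, hand, dx, dy, dz, yaw, hand, ...]. A call has 1 to 10 rows; each row is the pose to reach, as a shift and turn from the pose commanded when the call began; what a row does not reach only later rows make up. A row lasts 1/12 s, in which the tool goes at most 41.7 mm and 7.16 degrees, less where a joint would pass 70% of its speed; a pose out of reach is approached as far as the arm can. A call with a gripper value outside its range is refused whole. The fingers move at their own pace and stop on an object; FORCE is the grip in N (left out, the last holds). Time passes only in rows, so rows that repeat a pose let the fingers close. It gives the time, the measured TCP pose, the force, the opening and the grip force at its end, in the units of the state.
- robot.read_state(): the state, without advancing time (a new reading comes with each control period).
- read_camera(name): name is "side" or "top"; returns a dict with "image" (400x640x3 uint8, blue, green, red), "K" (3x3 intrinsics, pixels), "D" ([k1, k2, p1, p2, k3] as OpenCV has them; the pictures are not rectified), "extrinsics" (4x4, takes a point from world to camera coordinates). Camera axes: x right, y down, z forward; pixel columns grow to the right and rows downward; lengths in m; the calibration is good to about 2 mm. A picture is of the moment at which its call begins. There is no depth.
- job.close_job(): hands the job in; it is judged then, once.
The state is a dict: "t": time; "q": joint angles; "dq": joint speeds; "joint_torque": joint torques, N m; "tool_pos": TCP position; "orientation": TCP orientation; "force": force on the tool from outside, world axes, zero at the start; "wrist_torque": the same for the moment, N m; "opening": finger opening in m; "gripper_force": force on a finger pad.
Only numpy, scipy, OpenCV 4.12 (cv2) and the standard library are available. Lean on these libraries where they do the work, as an engineer would, in place of code of your own. Each camera call takes 0.05 s, during which the arm holds its last target. There are 200 camera calls.

## Working session

There is one attempt and no reset: what is moved stays moved. The work goes in short steps, Python scripts to look and compute and a shell command to move; the robot and the scene stay as the last step left them, time stands still between calls to the robot, and variables do not carry over. Pictures are saved under pics/ and viewed, at most 14 in all, crops included, and the job is handed in when it is done.

```bash
ls; mkdir -p pics; python3 - <<'E'
from plant import robot, read_camera
import cv2
print(robot.read_state())
for n in("side","top"):
    c=read_camera(n); cv2.imwrite(f"pics/{n}0.png",c["image"]); print(n,c["K"],c["D"],c["extrinsics"])
E
```

```text
pics
{'t': 0.0, 'q': array([ 1.02159816e+00,  1.31138787e-01,  1.48925628e+00,  1.40137026e-05,
        1.52298694e+00, -8.53886913e-02]), 'dq': array([-0.00122352, -0.00104439, -0.00108142, -0.00111554, -0.00101706,
        0.00120927]), 'joint_torque': array([-4.54258989e-04, -5.59854376e+01, -4.91743934e+01,  7.66578689e-02,
        3.59949586e-02, -1.16093452e-04]), 'tool_pos': array([0.26809384, 0.53615379, 0.21761343]), 'orientation': array([-7.21906959e-01, -3.05693584e+00,  2.66306250e-03]), 'force': array([-0.78261213, -0.15494876,  0.72828426]), 'wrist_torque': array([-0.01182973, -0.02275318,  0.07246282]), 'gripper_force': 0.0, 'opening': 0.09326723890700914}
side [[367.08470842   0.         322.22191608]
 [  0.         367.08470842 199.15133658]
 [  0.           0.           1.        ]] [-0.0501472  0.         0.         0.         0.       ] [[ 0.91569416 -0.40167328 -0.01275855 -0.54869976]
 [-0.26468608 -0.57890736 -0.77123767  0.14780892]
 [ 0.30239955  0.70959484 -0.63641942  1.01671722]
 [ 0.          0.          0.          1.        ]]
top [[429.76682473   0.         316.48768632]
 [  0.         429.76682473 201.73082304]
 [  0.           0.           1.        ]] [0.01424568 0.         0.         0.         0.        ] [[ 0.0950081  -0.99546815 -0.00407695 -0.14555472]
 [-0.96984431 -0.09163761 -0.22584191  0.55496063]
 [ 0.22444483  0.02541082 -0.97415543  1.17421629]
 [ 0.          0.          0.          1.        ]]
```

View pics/side0.png

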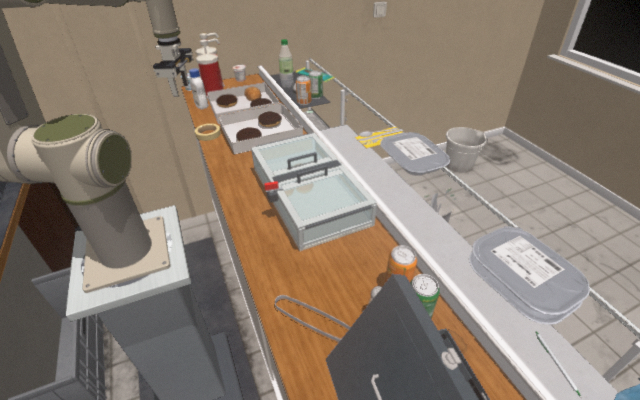

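View pics/top0.png

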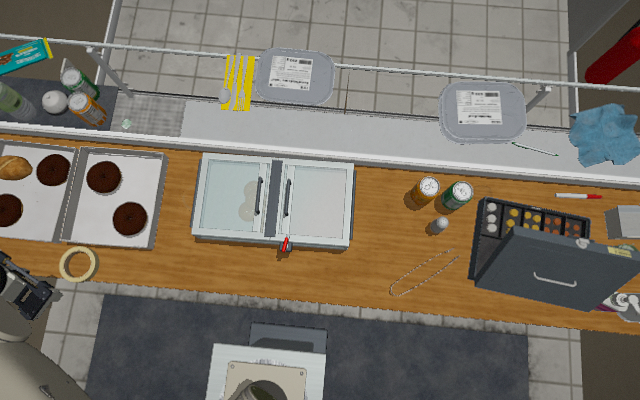

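```bash
cat > h.py <<'E'
import numpy as np, cv2
from plant import robot, read_camera
def snap(n):
    return read_camera(n)
def ray(c,p):
    u=cv2.undistortPoints(np.array([[p]],float),c["K"],np.array(c["D"],float))[0,0]
    R=c["extrinsics"][:3,:3];t=c["extrinsics"][:3,3]
    return -R.T@t, R.T@np.array([u[0],u[1],1])
def onz(c,p,z):
    o,d=ray(c,p); return o+d*(z-o[2])/d[2]
def proj(c,P):
    r,_=cv2.Rodrigues(c["extrinsics"][:3,:3])
    return cv2.projectPoints(np.array(P,float).reshape(-1,1,3),r,c["extrinsics"][:3,3],c["K"],np.array(c["D"],float))[0][:,0]
def tri(ps):
    A=np.zeros((3,3));b=np.zeros(3)
    for c,p in ps:
        o,d=ray(c,p);d/=np.linalg.norm(d);M=np.eye(3)-np.outer(d,d);A+=M;b+=M@o
    return np.linalg.solve(A,b)
def crop(c,name,x0,x1,y0,y1,k):
    cv2.imwrite("pics/"+name,cv2.resize(c["image"][y0:y1,x0:x1],None,fx=k,fy=k,interpolation=cv2.INTER_CUBIC))
def red(c):
    h=cv2.cvtColor(c["image"],cv2.COLOR_BGR2HSV)
    return ((h[...,0]<8)|(h[...,0]>172))&(h[...,1]>150)&(h[...,2]>80)
E
python3 - <<'E'
from h import *
t=snap("top");s=snap("side")
crop(t,"t1.png",180,370,140,260,4)
for p in [(203,153),(354,162),(350,247),(190,237)]: print(onz(t,p,.09).round(3))
def blob(c,x0,x1,y0,y1):
    m=red(c)[y0:y1,x0:x1];y,x=np.nonzero(m);return (x.mean()+x0,y.mean()+y0),m.sum()
a=blob(t,270,305,225,260);b=blob(s,255,290,170,200);print(a,b,tri([(t,a[0]),(s,b[0])]))
E
```

```text
[0.673 0.247 0.09 ]
[ 0.687 -0.189  0.09 ]
[ 0.442 -0.197  0.09 ]
[0.428 0.245 0.09 ]
((np.float64(284.5098039215686), np.float64(244.4313725490196)), np.int64(51)) ((np.float64(270.4078947368421), np.float64(185.2763157894737)), np.int64(76)) [ 0.42886525 -0.01882683  0.11082574]
```

View pics/t1.png

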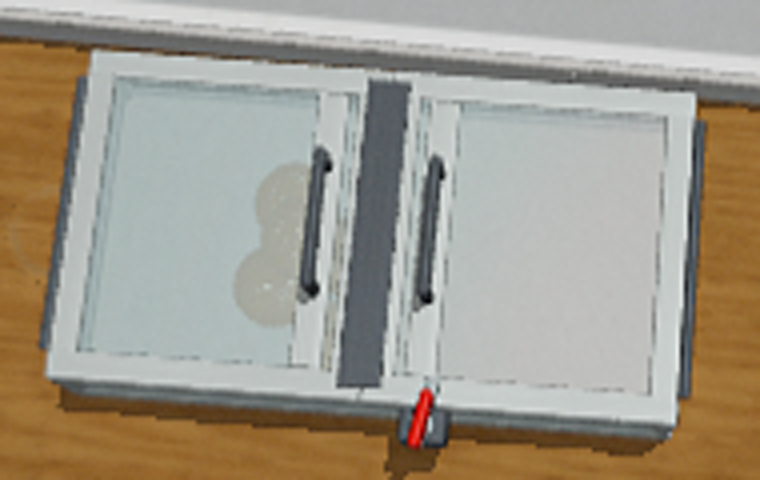

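```bash
cat >> h.py <<'E'
def caseframe():
    import json; return json.load(open("case.json"))  # cx,cy,yaw
def W(x,y):
    cx,cy,a=caseframe(); return np.array([cx+np.cos(a)*x-np.sin(a)*y, cy+np.sin(a)*x+np.cos(a)*y])
def C(p):
    cx,cy,a=caseframe(); dx,dy=p[0]-cx,p[1]-cy; return np.array([np.cos(a)*dx+np.sin(a)*dy,-np.sin(a)*dx+np.cos(a)*dy])
E
python3 - <<'E'
from h import *
import json
from scipy.optimize import least_squares
t=snap("top");s=snap("side")
px=np.array([(95,50),(696,95),(672,425),(47,377)])/4+[179.6,139.6]
loc=np.array([(.12,.22),(.12,-.22),(-.12,-.22),(-.12,.22)])
P=np.array([onz(t,p,.092)[:2] for p in px]);print(P.round(4))
def f(v):
    c,s_=np.cos(v[2]),np.sin(v[2]);return ((loc@np.array([[c,s_],[-s_,c]])+v[:2])-P).ravel()
r=least_squares(f,[.55,.03,0]);print(r.x,r.fun.round(4)*1000)
json.dump(list(r.x),open("case.json","w"))
g=W(-.132,-.045);print("grip",g, "cam check",proj(t,[[*g,.114]]),proj(s,[[*g,.114]]))
for n,y in(("A",-.04),("B",.04)):
  h=W(0,y);print(n,h,proj(t,[[*W(-.045,y),.124],[*W(.045,y),.124]]).round(1).tolist())
import sys
st=robot.read_state();print(cv2.Rodrigues(st["orientation"])[0].round(3))
E
```

```text
[[ 0.6753  0.246 ]
 [ 0.6821 -0.1884]
 [ 0.4439 -0.19  ]
 [ 0.4364  0.2423]]
[0.55943905 0.02748579 0.01524706] [ 0.8  3.3  0.7 -2.2 -1.1 -4.3 -0.3  3.3]
grip [ 0.42814048 -0.01952151] cam check [[284.61806981 244.67910928]] [[270.22934702 184.57299414]]
A [ 0.56004891 -0.01250956] [[285.6, 212.3], [288.7, 180.5]]
B [0.55882919 0.06748114] [[256.4, 210.0], [260.0, 178.3]]
[[-0.894  0.447 -0.   ]
 [ 0.447  0.894 -0.   ]
 [ 0.    -0.001 -1.   ]]
```

```bash
python3 -m inch '[40,-139,0,7,50, 80,-278,0,14,50, 120,-350,0,27,50, 120,-350,0,27,50, 120,-350,0,27,50, 120,-350,0,27,50, 120,-350,0,27,50, 120,-350,0,27,50, 120,-350,0,27,50, 120,-350,0,27,50]'; python3 - <<'E'
from h import *
s=robot.read_state();R=cv2.Rodrigues(s["orientation"])[0]
print(s["tool_pos"],np.degrees(np.arctan2(R[1,1],R[0,1])),s["q"].round(2))
E
```

```text
t: 1.13
tool_pos: [0.3904, 0.1809, 0.2189]
orientation: [-0.002, 3.14, -0.004]
force: [-0.3, -0.6, -0.3]
opening: 0.0459
gripper_force: 0.0
[0.39040798 0.18090709 0.21885152] 90.06809365997329 [ 0.32 -0.35  1.93 -0.    1.56 -1.25]
```

```bash
cat >> h.py <<'E'
def st():
    s=robot.read_state();R=cv2.Rodrigues(s["orientation"])[0]
    print("t%.2f"%s["t"],(s["tool_pos"]*1000).round(1),"ang %.1f"%np.degrees(np.arctan2(R[1,1],R[0,1])),"F",s["force"].round(1),"open %.1f gf %.1f"%(s["opening"]*1000,s["gripper_force"]), "q6 %.2f"%s["q"][5])
E
python3 -m inch '[8,-40,0,1,50, 16,-80,0,1,50, 24,-120,0,1,50, 32,-160,0,1,50, 38,-200,0,1,50, 38,-200,-40,1,50, 38,-200,-80,1,50, 38,-200,-115,1,50, 38,-200,-115,1,50]'; python3 - <<'E'
from h import *
st()
c=snap("side"); crop(c,"s2.png",200,400,110,260,4)
E
```

```text
t: 1.88
tool_pos: [0.4211, -0.0127, 0.0965]
orientation: [0.037, -3.13, -0.003]
force: [-0.3, -0.2, -0.5]
opening: 0.0468
gripper_force: 0.0
t1.88 [421.1 -12.7  96.5] ang 91.4 F [-0.3 -0.2 -0.5] open 46.8 gf 0.0 q6 -1.75
```

View pics/s2.png

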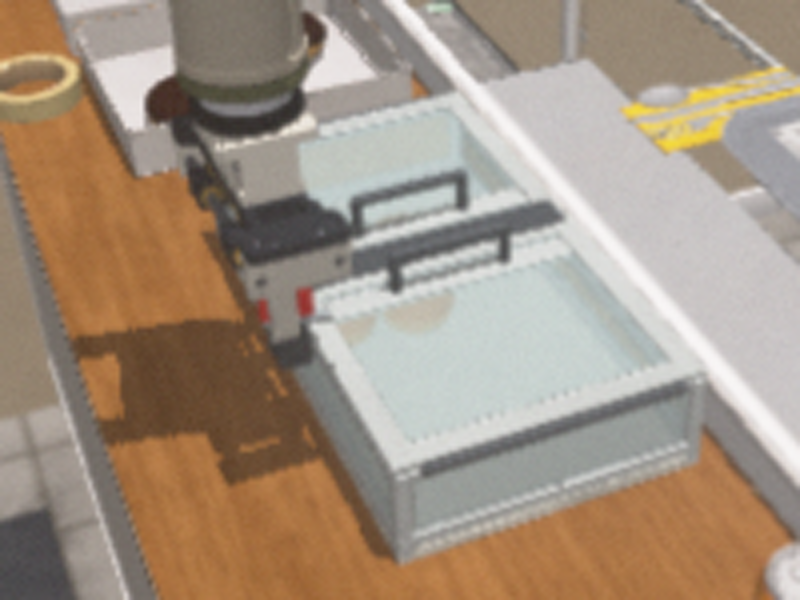

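```bash
python3 -m inch '[0,0,0,0,50, 0,0,0,0,50]'; python3 -m inch '[7,-7,8,0,50, 7,-7,8,0,50, 7,-7,8,0,50]' ; python3 - <<'E'
from h import *
st()
E
```

```text
t: 2.1
tool_pos: [0.4283, -0.0132, 0.1065]
orientation: [-0.04, 3.137, -0.001]
force: [-0.3, 0.4, 0.2]
opening: 0.0465
gripper_force: 0.0
t: 2.35
tool_pos: [0.4355, -0.0205, 0.1144]
orientation: [-0.039, 3.137, -0.001]
force: [0.1, 0.5, 0.3]
opening: 0.0466
gripper_force: 0.0
t2.35 [435.5 -20.5 114.4] ang 91.4 F [0.1 0.5 0.3] open 46.6 gf 0.0 q6 -1.76
```

```bash
python3 -m inch '[-7,1,-10,0,50, -7,1,-10,0,50, -7,1,-10,0,0, -7,1,-10,0,0, -7,1,-10,0,0, -7,1,-10,0,0, -7,1,-10,0,0]' 15; python3 - <<'E'
from h import *
st()
E
```

```text
t: 2.93
tool_pos: [0.4266, -0.0194, 0.1019]
orientation: [-0.039, 3.141, -0.0]
force: [-0.9, 1.3, 0.5]
opening: 0.0175
gripper_force: 0.0
t2.93 [426.6 -19.4 101.9] ang 91.4 F [-0.9  1.3  0.5] open 17.5 gf 0.0 q6 -1.76
```

```bash
python3 -m inch '[0,0,0,0,0, 0,0,0,0,0, 0,0,0,-7,0, 0,0,0,-14,0, 0,0,0,-21,0, 0,0,0,-28,0, 0,0,0,-35,0, 0,0,0,-42,0, 0,0,0,-49,0, 0,0,0,-49,0]' 20; python3 - <<'E'
from h import *
st()
E
```

```text
t: 3.77
tool_pos: [0.4273, -0.0186, 0.1019]
orientation: [1.278, 2.868, 0.003]
force: [4.1, 3.9, -2.4]
opening: 0.0086
gripper_force: 20.0
t3.77 [427.3 -18.6 101.9] ang 42.0 F [ 4.1  3.9 -2.4] open 8.6 gf 20.0 q6 -0.90
```

```bash
python3 -m inch '[0,0,0,-7,0, 0,0,0,-14,0, 0,0,0,-21,0, 0,0,0,-28,0, 0,0,0,-35,0, 0,0,0,-41,0, 0,0,0,-41,0, 0,0,0,-41,50, 0,0,0,-41,50, 0,0,0,-41,50]'; python3 -m inch '[0,0,40,0,50, 0,0,80,0,50, 0,0,100,20,50, 0,0,100,41,50, 0,0,100,41,50]'; python3 - <<'E'
from h import *
st()
t=snap("top")
m=red(t);m[:225]=0;m[262:]=0;m[:,:265]=0;m[:,305:]=0
y,x=np.nonzero(m);P=np.array([onz(t,(a,b),.124)[:2] for a,b in zip(x,y)]);d=P-P.mean(0);print(P.mean(0),W(-.134,-.045),np.linalg.svd(d,full_matrices=False)[2][0],len(P))
print("handleA",W(0,-.04))
E
```

```text
t: 4.6
tool_pos: [0.4262, -0.0194, 0.1015]
orientation: [-2.193, -2.249, 0.001]
force: [0.2, -0.4, 0.5]
opening: 0.0245
gripper_force: 0.0
t: 5.02
tool_pos: [0.4276, -0.0197, 0.2039]
orientation: [1.726, 2.621, 0.002]
force: [-0.4, -0.2, -0.3]
opening: 0.0464
gripper_force: 0.0
t5.02 [427.6 -19.7 203.9] ang 23.3 F [-0.4 -0.2 -0.3] open 46.4 gf 0.0 q6 -0.57<stdin>:5: RuntimeWarning: Mean of empty slice.
  ret = ret.dtype.type(ret / rcount)
Traceback (most recent call last):
numpy.linalg.LinAlgError: 1-dimensional array given. Array must be at least two-dimensional
```

```bash
python3 -m inch '[40,2,0,7,50, 80,4,0,14,50, 120,7,0,21,50, 132,7,0,28,50, 132,7,0,35,50, 132,7,0,42,50, 132,7,0,49,50, 132,7,0,56,50, 132,7,0,63,50, 132,7,0,68,50]';python3 -m inch '[0,0,-30,0,50, 0,0,-60,0,50, 0,0,-60,0,50]'; python3 - <<'E'
from h import *
st()
t=snap("top");s=snap("side")
crop(t,"t3.png",180,370,140,260,4)
E
```

```text
t: 5.9
tool_pos: [0.5579, -0.0124, 0.2009]
orientation: [0.03, -3.14, -0.0]
force: [-0.4, -1.0, 0.5]
opening: 0.0464
gripper_force: 0.0
t: 6.15
tool_pos: [0.5541, -0.012, 0.1348]
orientation: [0.02, -3.131, -0.002]
force: [-0.7, 0.7, -1.9]
opening: 0.0462
gripper_force: 0.0
t6.15 [554.1 -12.  134.8] ang 90.7 F [-0.7  0.7 -1.9] open 46.2 gf 0.0 q6 -1.70
```

View pics/t3.png

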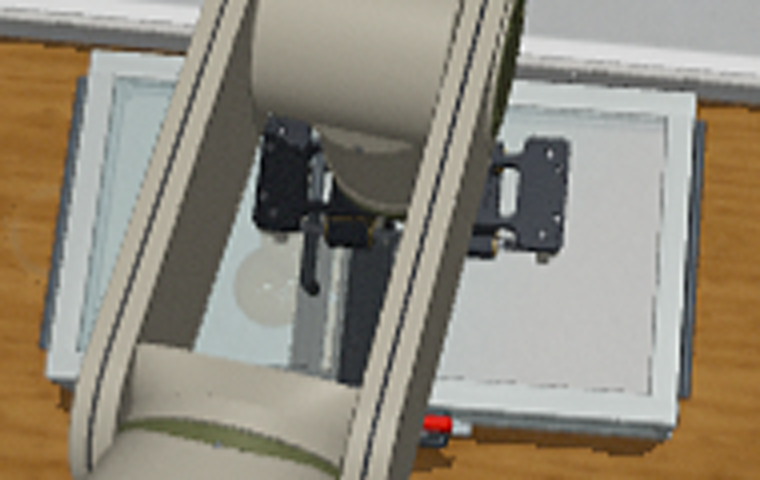

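```bash
python3 -m inch '[0,0,-15,0,50, 0,0,-30,0,50, 0,0,-30,0,50, 0,0,-30,0,0, 0,0,-30,0,0, 0,0,-30,0,0, 0,0,-30,0,0, 0,0,-30,0,0, 0,0,-30,0,0]' 15; python3 - <<'E'
from h import *
st()
a0=np.arctan2(40,180);r=np.hypot(40,180)
for th in np.arange(0,1.56,.11): print("%.2f"%th,(r*np.array([np.cos(a0+th)-np.cos(a0),np.sin(a0+th)-np.sin(a0)])).round(0))
E
```

```text
t: 7.0
tool_pos: [0.5587, -0.0124, 0.1122]
orientation: [-0.025, 3.141, -0.0]
force: [0.6, 0.7, 0.2]
opening: 0.0114
gripper_force: 0.0
t7.00 [558.7 -12.4 112.2] ang 90.9 F [0.6 0.7 0.2] open 11.4 gf 0.0 q6 -1.70
0.00 [0. 0.]
0.11 [-5. 20.]
0.22 [-13.  38.]
0.33 [-23.  56.]
0.44 [-34.  73.]
0.55 [-47.  88.]
0.66 [-62. 102.]
0.77 [-79. 114.]
0.88 [-96. 124.]
0.99 [-115.  132.]
1.10 [-134.  139.]
1.21 [-154.  143.]
1.32 [-174.  144.]
1.43 [-194.  144.]
1.54 [-214.  141.]
```

```bash
python3 -m inch '[0,0,0,0,0, 0,-2,10,0,0, 0,-5,20,0,0, 0,-9,29,0,0, 0,-13,38,0,0, 0,-18,47,0,0, 0,-23,56,0,0, 1,-34,73,0,0, 1,-47,88,0,0, 1,-47,88,0,0]' 20; python3 - <<'E'
from h import *
st()
E
```

```text
t: 7.83
tool_pos: [0.5596, -0.0605, 0.2034]
orientation: [-0.024, 3.14, -0.0]
force: [-4.3, 7.4, 6.9]
opening: 0.0093
gripper_force: 20.0
t7.83 [559.6 -60.5 203.4] ang 90.9 F [-4.3  7.4  6.9] open 9.3 gf 20.0 q6 -1.79
```

```bash
python3 -m inch '[0,-15,14,0,0, 0,-32,26,0,0, 0,-49,36,0,0, 1,-68,44,0,0, 1,-87,51,0,0, 1,-107,55,0,0, 2,-127,56,0,0, 2,-147,56,0,0, 2,-165,53,0,0, 2,-168,53,0,0]' ; python3 - <<'E'
from h import *
st()
s=snap("side");crop(s,"s4.png",200,400,80,230,4)
E
```

```text
t: 8.67
tool_pos: [0.5617, -0.2301, 0.2533]
orientation: [-0.022, 3.14, -0.002]
force: [3.4, 1.3, 3.1]
opening: 0.0093
gripper_force: 20.0
t8.67 [ 561.7 -230.1  253.3] ang 90.8 F [3.4 1.3 3.1] open 9.3 gf 20.0 q6 -2.06
```

View pics/s4.png

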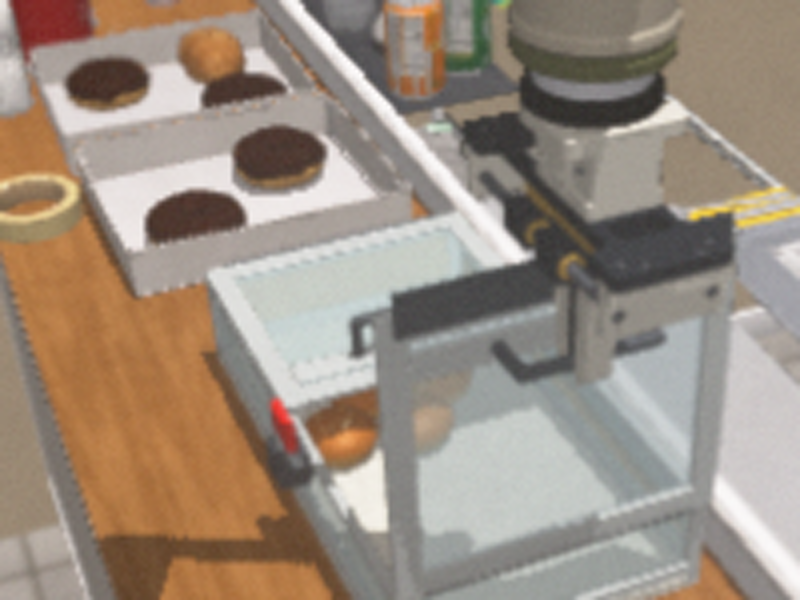

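```bash
python3 -m inch '[0,0,0,0,20, 0,0,0,0,20, 0,-3,0,0,20, 0,-3,0,0,20, 0,-3,40,0,20, 0,-3,80,0,20, 0,-3,82,0,50, -1,40,82,0,50, -1,80,82,0,50, -1,120,82,0,50]' ; python3 - <<'E'
from h import *
st()
E
```

```text
t: 9.55
tool_pos: [0.56, -0.106, 0.3345]
orientation: [0.023, -3.141, -0.0]
force: [0.2, 0.5, 1.0]
opening: 0.041
gripper_force: 0.0
t9.55 [ 560.  -106.   334.5] ang 90.8 F [0.2 0.5 1. ] open 41.0 gf 0.0 q6 -1.86
```

```bash
python3 -m inch '[0,40,0,0,50, 0,80,0,0,50, 0,120,0,0,50, 0,160,-20,0,50, 0,174,-60,0,50, 0,174,-100,0,50, 0,174,-140,0,50, 0,174,-180,0,50, 0,174,-180,0,50, 0,174,-180,0,50]' ; python3 - <<'E'
from h import *
st()
t=snap("top");crop(t,"t5.png",180,400,100,260,3)
E
```

```text
t: 10.38
tool_pos: [0.5581, 0.0669, 0.1526]
orientation: [0.026, -3.136, 0.0]
force: [0.0, -0.1, 1.0]
opening: 0.0469
gripper_force: 0.0
t10.38 [558.1  66.9 152.6] ang 90.9 F [ 0.  -0.1  1. ] open 46.9 gf 0.0 q6 -1.56
```

View pics/t5.png

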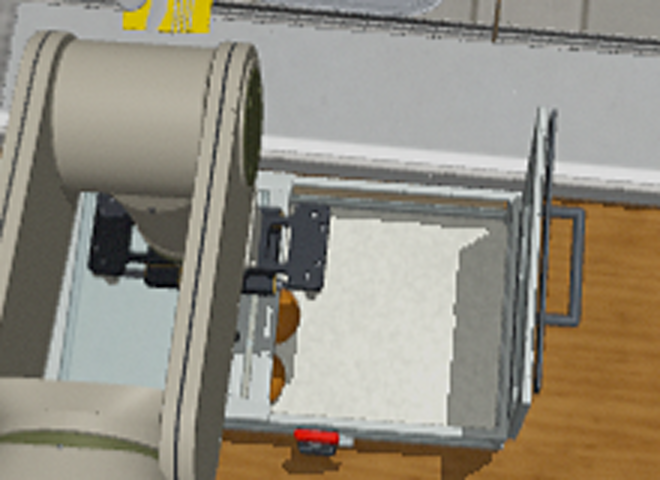

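```bash
python3 -m inch '[0,0,-20,0,50, 0,0,-40,0,50, 0,0,-40,0,50, 0,0,-40,0,0, 0,0,-40,0,0, 0,0,-40,0,0, 0,0,-40,0,0, 0,0,-40,0,0, 0,0,-40,0,0, 0,0,-40,0,0]' 20; python3 -m inch '[0,0,0,0,0, 0,2,10,0,0, 0,5,20,0,0, 0,9,29,0,0, 0,13,38,0,0, 0,18,47,0,0, 0,23,56,0,0, -1,34,73,0,0, -1,47,88,0,0, -1,47,88,0,0]'; python3 -m inch '[0,15,14,0,0, 0,32,26,0,0, 0,49,36,0,0, -1,68,44,0,0, -1,87,51,0,0, -1,107,55,0,0, -2,127,56,0,0, -2,147,56,0,0, -2,165,53,0,0, -2,168,53,0,0]' ; python3 - <<'E'
from h import *
st()
E
```

```text
t: 11.27
tool_pos: [0.5608, 0.0675, 0.1153]
orientation: [-0.025, 3.14, 0.002]
force: [-0.2, 4.5, 2.4]
opening: 0.0089
gripper_force: 20.0
t: 12.1
tool_pos: [0.5599, 0.1156, 0.2064]
orientation: [-0.027, 3.139, 0.002]
force: [-2.2, -2.8, 3.8]
opening: 0.0091
gripper_force: 20.0
t: 12.93
tool_pos: [0.5578, 0.2841, 0.2571]
orientation: [-0.028, 3.139, 0.002]
force: [1.0, -1.0, 5.2]
opening: 0.0092
gripper_force: 20.0
t12.93 [557.8 284.1 257.1] ang 91.0 F [ 1.  -1.   5.2] open 9.2 gf 20.0 q6 -1.20
```

Release, rise and move back out of the way to look.

```bash
python3 -m inch '[0,0,0,0,20, 0,0,0,0,20, 0,3,0,0,20, 0,3,0,0,20, 0,3,40,0,20, 0,3,80,0,20, -40,3,82,0,100, -80,3,82,0,100, -120,3,82,0,100, -160,3,82,0,100]'; python3 -m inch '[-20,40,0,-7,80, -40,80,0,-14,80, -60,120,0,-21,80, -60,160,0,-28,80, -60,200,0,-35,80, -60,200,0,-42,80]'; python3 - <<'E'
from h import *
st()
t=snap("top");s=snap("side");crop(t,"t6.png",170,370,90,260,4)
cv2.imwrite("pics/t6full.png",t["image"]);cv2.imwrite("pics/s6full.png",s["image"]);crop(s,"s6.png",220,400,70,250,3)
E
```

```text
t: 13.77
tool_pos: [0.396, 0.284, 0.3374]
orientation: [0.023, -3.141, 0.0]
force: [-0.1, 0.5, 0.2]
opening: 0.0406
gripper_force: 0.0
t: 14.27
tool_pos: [0.3358, 0.4878, 0.3369]
orientation: [-1.062, -2.956, -0.0]
force: [1.1, 0.4, -1.1]
opening: 0.0739
gripper_force: 0.0
t14.27 [335.8 487.8 336.9] ang 50.5 F [ 1.1  0.4 -1.1] open 73.9 gf 0.0 q6 -0.00
```

```bash
python3 -c "
import cv2,numpy as np
a=cv2.imread('pics/t6.png');a=cv2.resize(a,(440,374));b=cv2.imread('pics/s6.png');b=cv2.resize(b,(360,360))
o=np.zeros((374,800,3),np.uint8);o[:,:440]=a;o[:360,440:]=b;cv2.imwrite('pics/c6.png',o)"
```

```text
(no output)
```

View pics/c6.png

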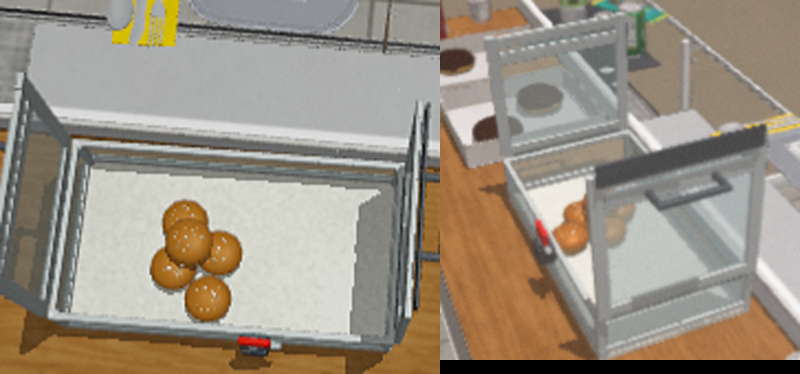

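```bash
cat >> h.py <<'E'
def rolls(show=None):
    t=snap("top"); im=t["image"]; k=4; x0,y0,x1,y1=185,110,365,255
    h=cv2.cvtColor(im,cv2.COLOR_BGR2HSV)
    poly=proj(t,[[*W(x,y),.03] for x,y in((.11,.21),(.11,-.21),(-.11,-.21),(-.11,.21))]).astype(np.int32)
    pm=np.zeros(im.shape[:2],np.uint8);cv2.fillPoly(pm,[poly],255)
    m=(((h[...,0]<22)&(h[...,1]>110)&(h[...,2]>40))*255).astype(np.uint8)&pm
    m=cv2.morphologyEx(m,cv2.MORPH_CLOSE,np.ones((3,3)))
    g=cv2.cvtColor(im,cv2.COLOR_BGR2GRAY); g[m==0]=255
    big=cv2.GaussianBlur(cv2.resize(g[y0:y1,x0:x1],None,fx=k,fy=k,interpolation=cv2.INTER_CUBIC),(0,0),2)
    c=cv2.HoughCircles(big,cv2.HOUGH_GRADIENT_ALT,1.5,24,param1=120,param2=.4,minRadius=34,maxRadius=56)
    n,l,stt,cen=cv2.connectedComponentsWithStats(m)
    print("comps",[(a[4],C(onz(t,tuple(p),.03)).round(3).tolist()) for a,p in zip(stt[1:],cen[1:]) if a[4]>40])
    vis=cv2.resize(im[y0:y1,x0:x1],None,fx=k,fy=k,interpolation=cv2.INTER_CUBIC)
    if c is not None:
        for x,y,r in c.reshape(-1,c.shape[-1])[:,:3]:
            p=((x+.5)/k-.5+x0,(y+.5)/k-.5+y0)
            print("px",np.round(p,1),"r",r/k,"case@.03",C(onz(t,p,.03)).round(3),"world",onz(t,p,.03)[:2].round(3))
            cv2.circle(vis,(int(x),int(y)),int(r),(0,255,0),1)
    if show: cv2.imwrite("pics/"+show,vis)
    return t
E
python3 - <<'E'
from h import *
rolls("r7.png")
E
```

```text
comps [(np.int32(1384), [-0.02, 0.049])]
px [263.8 225.1] r 9.778335 case@.03 [-0.069  0.029] world [0.49  0.055]
px [268.6 203.8] r 9.787892 case@.03 [-0.005  0.021] world [0.554 0.049]
px [255.9 197.8] r 10.423769 case@.03 [0.011 0.061] world [0.569 0.089]
px [249.1 211.2] r 10.118949 case@.03 [-0.032  0.076] world [0.527 0.103]
```

View pics/r7.png

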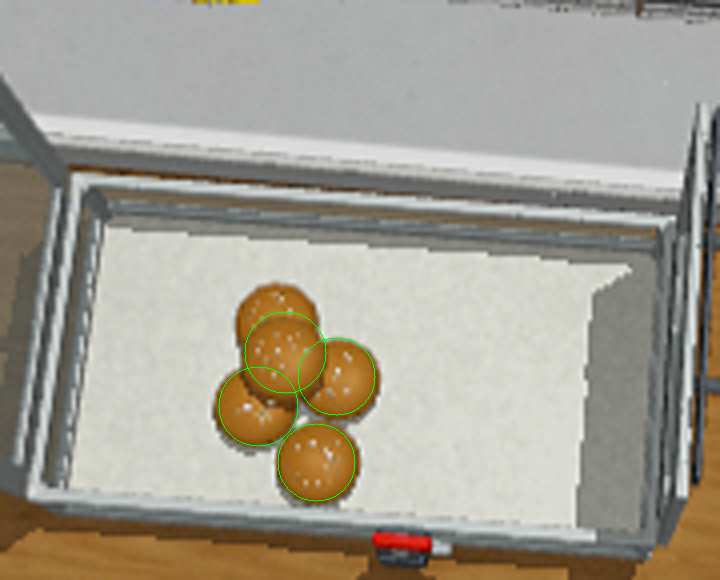

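```bash
python3 - <<'E'
from h import *
t=snap("top")
for p,z in(((255.9,197.8),.06),((254,190.4),.03)):
    w=onz(t,p,z);print(w.round(4),C(w).round(4))
for c in((.04,-.12),(-.045,-.08),(-.03,.15)): print(c,W(*c).round(4))
E
python3 -m inch '[40,-40,0,-7,90, 60,-80,0,-14,90, 80,-120,0,-21,90, 100,-160,0,-28,90, 120,-200,0,-35,90, 140,-240,0,-42,90, 160,-280,0,-49,90, 180,-320,0,-49,90, 200,-360,0,-49,90, 210,-390,0,-49,90]';python3 -c "
from h import *
st()"
```

```text
[0.5621 0.0833 0.06  ] [0.0035 0.0558]
[0.5909 0.097  0.03  ] [0.0325 0.069 ]
(0.04, -0.12) [ 0.6013 -0.0919]
(-0.045, -0.08) [ 0.5157 -0.0532]
(-0.03, 0.15) [0.5272 0.177 ]
t: 15.3
tool_pos: [0.5364, 0.1173, 0.3382]
orientation: [2.186, 2.255, 0.001]
force: [1.5, -0.4, -0.4]
opening: 0.0834
gripper_force: 0.0
t15.30 [536.4 117.3 338.2] ang 1.8 F [ 1.5 -0.4 -0.4] open 83.4 gf 0.0 q6 0.09
```

```bash
python3 -m inch '[26,-34,-40,0,90, 26,-34,-80,0,90, 26,-34,-120,0,90, 26,-34,-160,0,90, 26,-34,-200,0,90, 26,-34,-230,0,90, 26,-34,-230,0,90, 26,-34,-230,0,90]';python3 -c "
from h import *
st()"
```

```text
t: 15.97
tool_pos: [0.5601, 0.0856, 0.1064]
orientation: [-2.185, -2.253, 0.006]
force: [-0.2, -0.2, 0.2]
opening: 0.0837
gripper_force: 0.0
t15.97 [560.1  85.6 106.4] ang 1.7 F [-0.2 -0.2  0.2] open 83.7 gf 0.0 q6 0.03
```

```bash
python3 -m inch '[2,-2,-30,0,90, 2,-2,-55,0,90, 2,-2,-55,0,90, 2,-2,-55,0,40, 2,-2,-55,0,40, 2,-2,-55,0,40, 2,-2,-55,0,40, 2,-2,-55,0,40]' 12;python3 -c "
from h import *
st()"
```

```text
t: 16.63
tool_pos: [0.5661, 0.085, 0.0551]
orientation: [2.185, 2.253, 0.004]
force: [-0.3, 0.4, 8.1]
opening: 0.0609
gripper_force: 12.0
t16.63 [566.1  85.   55.1] ang 1.7 F [-0.3  0.4  8.1] open 60.9 gf 12.0 q6 0.03
```

```bash
python3 -m inch '[0,0,30,0,40, 0,0,65,0,40, 8,-40,65,0,40, 16,-80,65,0,40, 24,-120,65,0,40, 32,-150,65,0,40, 36,-177,65,0,40, 36,-177,40,0,40, 36,-177,10,0,40, 36,-177,10,0,40]';python3 -c "
from h import *
st()"
```

```text
t: 17.47
tool_pos: [0.5964, -0.092, 0.0571]
orientation: [-2.184, -2.248, 0.007]
force: [-1.1, 1.2, -2.0]
opening: 0.061
gripper_force: 12.0
t17.47 [596.4 -92.   57.1] ang 1.7 F [-1.1  1.2 -2. ] open 61.0 gf 12.0 q6 -0.27
```

```bash
python3 -m inch '[0,0,-10,0,40, 0,0,-20,0,40, 0,0,-28,0,40, 0,0,-28,0,40]';python3 -c "
from h import *
st()"
```

```text
t: 17.8
tool_pos: [0.5997, -0.0915, 0.0335]
orientation: [-2.186, -2.255, 0.001]
force: [-0.9, 0.5, -1.0]
opening: 0.0609
gripper_force: 12.0
t17.80 [599.7 -91.5  33.5] ang 1.8 F [-0.9  0.5 -1. ] open 60.9 gf 12.0 q6 -0.27
```

```bash
python3 -m inch '[0,0,-3,0,40, 0,0,-6,0,40, 0,0,-6,0,40]';python3 -c "
from h import *
st()"
```

```text
t: 18.05
tool_pos: [0.6004, -0.092, 0.0287]
orientation: [2.187, 2.255, 0.0]
force: [0.5, -0.3, -0.9]
opening: 0.0606
gripper_force: 12.0
t18.05 [600.4 -92.   28.7] ang 1.7 F [ 0.5 -0.3 -0.9] open 60.6 gf 12.0 q6 -0.27
```

```bash
python3 -m inch '[0,0,-3,0,40, 0,0,-5,0,40, 0,0,-5,0,40]';python3 -c "
from h import *
st()"; python3 -m inch '[0,0,0,0,80, 0,0,0,0,80, 0,0,0,0,80, 0,0,40,0,80, 0,0,80,0,80, 0,0,90,0,80, 0,0,90,0,80]';python3 -c "
from h import *
st();rolls('r8.png')"
```

```text
t: 18.3
tool_pos: [0.6001, -0.0921, 0.0233]
orientation: [-2.187, -2.255, 0.0]
force: [-0.5, 0.4, -1.1]
opening: 0.0609
gripper_force: 12.0
t18.30 [600.1 -92.1  23.3] ang 1.7 F [-0.5  0.4 -1.1] open 60.9 gf 12.0 q6 -0.27
t: 18.88
tool_pos: [0.6039, -0.093, 0.1195]
orientation: [2.182, 2.249, 0.008]
force: [0.6, -0.5, 0.4]
opening: 0.0743
gripper_force: 0.0
t18.88 [603.9 -93.  119.5] ang 1.7 F [ 0.6 -0.5  0.4] open 74.3 gf 0.0 q6 -0.27
comps [(np.int32(58), [0.039, 0.091]), (np.int32(74), [0.008, 0.008])]
```

View pics/r8.png

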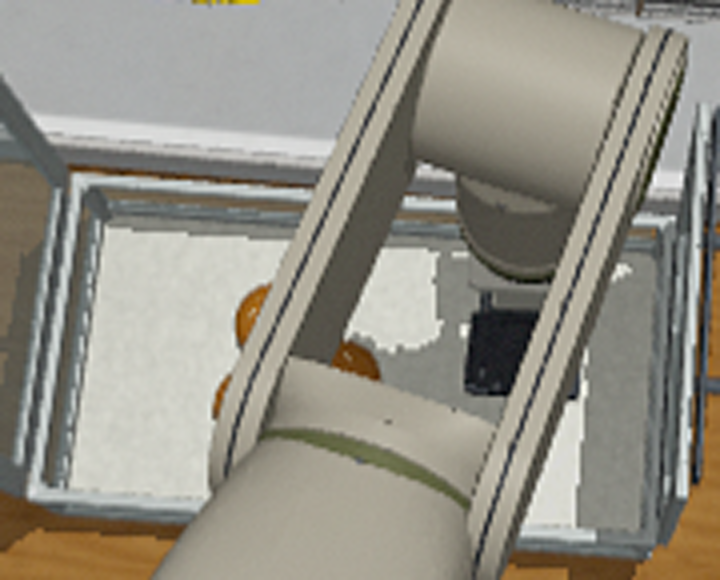

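```bash
python3 -m inch '[-30,10,30,-7,90, -60,20,60,-14,90, -90,30,90,-21,90, -120,40,120,-28,90, -150,50,140,-35,90, -180,60,160,-42,90, -210,80,180,-49,90, -235,100,180,-56,90, -245,100,180,-63,90, -245,100,180,-68,90]';python3 -c "
from h import *
st();rolls('r9.png')"
```

```text
t: 19.77
tool_pos: [0.3537, 0.0087, 0.2931]
orientation: [3.076, 0.639, 0.0]
force: [-0.0, -0.4, -0.3]
opening: 0.0839
gripper_force: 0.0
t19.77 [353.7   8.7 293.1] ang -66.5 F [-0.  -0.4 -0.3] open 83.9 gf 0.0 q6 1.04
comps [(np.int32(977), [-0.001, 0.053]), (np.int32(318), [0.038, -0.122])]
px [269.  204.1] r 9.841227 case@.03 [-0.006  0.02 ] world [0.553 0.047]
px [253.2 189.9] r 9.737886 case@.03 [0.034 0.071] world [0.592 0.099]
px [318.1 193.2] r 9.982723 case@.03 [ 0.039 -0.122] world [ 0.6   -0.094]
```

View pics/r9.png

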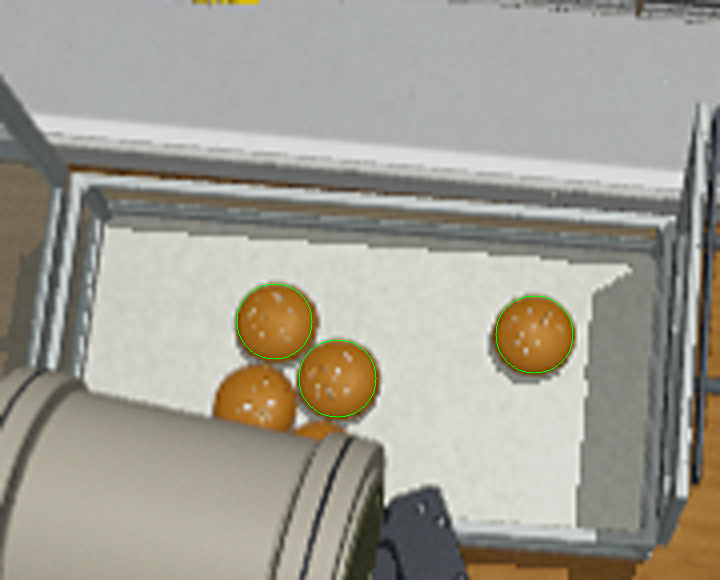

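```bash
python3 -m inch '[34,13,-20,0,90, 68,26,-40,0,90, 102,39,-60,0,90, 136,52,-80,0,90, 170,65,-100,0,90, 204,78,-120,0,90, 238,90,-140,0,90, 238,90,-170,0,90, 238,90,-190,0,90, 238,90,-190,0,90]';python3 -m inch '[0,0,0,0,90]';python3 -c "
from h import *
st()"
```

```text
t: 20.65
tool_pos: [0.5886, 0.0976, 0.0948]
orientation: [-3.072, -0.649, 0.021]
force: [-0.7, 0.6, -0.3]
opening: 0.0839
gripper_force: 0.0
t: 20.73
tool_pos: [0.5912, 0.0976, 0.1005]
orientation: [-3.073, -0.648, 0.01]
force: [-0.6, 0.2, 1.1]
opening: 0.084
gripper_force: 0.0
t20.73 [591.2  97.6 100.5] ang -66.2 F [-0.6  0.2  1.1] open 84.0 gf 0.0 q6 1.23
```

```bash
python3 -m inch '[1,1,-30,0,90, 1,1,-60,0,90, 1,1,-80,0,90, 1,1,-81,0,90, 1,1,-81,0,40, 1,1,-81,0,40, 1,1,-81,0,40, 1,1,-81,0,40, 1,1,-81,0,40]' 12;python3 -c "
from h import *
st()"
```

```text
t: 21.48
tool_pos: [0.5962, 0.099, 0.0252]
orientation: [3.074, 0.646, 0.006]
force: [-0.6, -0.8, 7.6]
opening: 0.0601
gripper_force: 12.0
t21.48 [596.2  99.   25.2] ang -66.3 F [-0.6 -0.8  7.6] open 60.1 gf 12.0 q6 1.24
```

```bash
python3 -m inch '[0,0,15,0,40, 0,0,30,0,40, 8,20,30,7,40, 15,40,30,14,40, 15,40,30,21,40, 15,40,30,28,40, 15,40,15,28,40, 15,40,3,28,40, 15,40,1,28,40, 15,40,1,28,40]';python3 -c "
from h import *
st()"
```

```text
t: 22.32
tool_pos: [0.6092, 0.1387, 0.0234]
orientation: [-2.828, -1.369, 0.0]
force: [0.6, -0.7, -0.7]
opening: 0.0602
gripper_force: 12.0
t22.32 [609.2 138.7  23.4] ang -38.3 F [ 0.6 -0.7 -0.7] open 60.2 gf 12.0 q6 0.81
```

```bash
python3 -m inch '[0,0,0,0,85, 0,0,0,0,85, 0,0,0,0,85, 0,0,40,0,90, 0,0,80,0,90, -20,-30,85,7,90, -40,-60,85,14,90, -56,-91,85,21,90, -56,-91,85,28,90, -56,-91,85,35,90]';python3 -m inch '[0,0,0,7,90, 0,0,0,14,90, 0,0,0,21,90, 0,0,0,28,90, 0,0,0,35,90, 0,0,0,42,90, 0,0,0,49,90, 0,0,0,56,90, 0,0,0,58,90]';python3 -c "
from h import *
st()"
```

```text
t: 23.15
tool_pos: [0.5524, 0.0461, 0.1088]
orientation: [2.28, 2.161, -0.0]
force: [0.2, 0.0, 1.0]
opening: 0.0837
gripper_force: 0.0
t: 23.9
tool_pos: [0.5532, 0.0478, 0.1087]
orientation: [0.941, 2.997, -0.0]
force: [0.7, -0.4, -0.4]
opening: 0.0839
gripper_force: 0.0
t23.90 [553.2  47.8 108.7] ang 55.1 F [ 0.7 -0.4 -0.4] open 83.9 gf 0.0 q6 -0.97
```

```bash
python3 -m inch '[0,0,-30,0,90, 0,0,-60,0,90, 0,0,-80,0,90, 0,0,-86,0,90, 0,0,-86,0,40, 0,0,-86,0,40, 0,0,-86,0,40, 0,0,-86,0,40, 0,0,-86,0,40]' 12;python3 -c "
from h import *
st()"
```

```text
t: 24.65
tool_pos: [0.5549, 0.0478, 0.0246]
orientation: [0.951, 2.991, 0.001]
force: [-0.1, -0.2, 4.2]
opening: 0.0603
gripper_force: 12.0
t24.65 [554.9  47.8  24.6] ang 54.7 F [-0.1 -0.2  4.2] open 60.3 gf 12.0 q6 -0.96
```

```bash
python3 -m inch '[0,0,25,0,40, 0,0,48,0,40, -12,-33,48,0,40, -24,-66,48,0,40, -37,-100,48,0,40, -37,-100,30,0,40, -37,-100,10,0,40, -37,-100,1,0,40, -37,-100,0,0,40, -37,-100,0,0,40]';python3 -c "
from h import *
st()"
```

```text
t: 25.48
tool_pos: [0.5161, -0.0518, 0.0226]
orientation: [-0.951, -2.993, -0.0]
force: [0.5, 1.0, -1.9]
opening: 0.0605
gripper_force: 12.0
t25.48 [516.1 -51.8  22.6] ang 54.8 F [ 0.5  1.  -1.9] open 60.5 gf 12.0 q6 -1.15
```

```bash
python3 -m inch '[0,0,0,0,85, 0,0,0,0,85, 0,0,0,0,85, 0,0,40,0,90, 0,0,80,-4,90, 3,40,85,-11,90, 6,80,85,-18,90, 9,120,85,-25,90, 11,154,85,-32,90, 11,154,85,-39,90]';python3 -m inch '[0,0,0,-7,90, 0,0,0,-14,90, 0,0,0,-21,90, 0,0,0,-28,90, 0,0,0,-35,90, 0,0,0,-42,90, 0,0,0,-49,90, 0,0,0,-51,90, 0,0,0,-51,90]';python3 -c "
from h import *
st()"
```

```text
t: 26.32
tool_pos: [0.5275, 0.1072, 0.1087]
orientation: [-1.852, -2.538, -0.004]
force: [0.2, -0.6, 0.3]
opening: 0.0838
gripper_force: 0.0
t: 27.07
tool_pos: [0.5276, 0.1021, 0.1082]
orientation: [2.763, 1.494, 0.001]
force: [0.1, 0.1, 0.4]
opening: 0.0837
gripper_force: 0.0
t27.07 [527.6 102.1 108.2] ang -33.2 F [0.1 0.1 0.4] open 83.7 gf 0.0 q6 0.68
```

```bash
python3 -m inch '[0,0,-30,0,90, 0,0,-60,0,90, 0,0,-80,0,90, 0,0,-86,0,90, 0,0,-86,0,40, 0,0,-86,0,40, 0,0,-86,0,40, 0,0,-86,0,40, 0,0,-86,0,40]' 12;python3 -c "
from h import *
st()
print(W(-.035,.15))"
```

```text
t: 27.82
tool_pos: [0.5289, 0.1021, 0.0236]
orientation: [2.761, 1.496, 0.005]
force: [-0.5, 0.3, 6.0]
opening: 0.0608
gripper_force: 12.0
t27.82 [528.9 102.1  23.6] ang -33.1 F [-0.5  0.3  6. ] open 60.8 gf 12.0 q6 0.67
[0.52215615 0.17693473]
```

```bash
python3 -m inch '[0,0,25,0,40, 0,0,48,7,40, -1,2,48,14,40, -2,4,48,21,40, -3,20,48,28,40, -4,40,48,33,40, -6,74,30,33,40, -6,74,10,33,40, -6,74,0,33,40, -6,74,0,33,40]';python3 -c "
from h import *
st()"; python3 -m inch '[0,0,0,0,80, 0,0,0,0,80, 0,0,0,0,80, 0,0,40,0,80, 0,0,80,0,80, 0,0,120,0,80, 0,0,160,0,80, 0,0,200,0,80, 0,0,240,0,80, 0,0,280,0,80]'
```

```text
t: 28.65
tool_pos: [0.52, 0.1758, 0.02]
orientation: [-2.222, -2.219, 0.004]
force: [-0.5, 0.2, -1.5]
opening: 0.0611
gripper_force: 12.0
t28.65 [520.  175.8  20. ] ang -0.1 F [-0.5  0.2 -1.5] open 61.1 gf 12.0 q6 0.23
t: 29.48
tool_pos: [0.5211, 0.1752, 0.3048]
orientation: [2.224, 2.217, 0.002]
force: [1.3, 0.5, 1.0]
opening: 0.0746
gripper_force: 0.0
```

```bash
python3 -m inch '[-40,40,0,7,80, -80,80,0,14,80, -110,120,0,21,80, -140,160,0,28,80, -160,200,0,35,80, -180,240,0,42,80, -190,280,0,49,80, -190,310,0,56,80, -190,310,0,56,80]';python3 -c "
from h import *
st();rolls('r10.png')"
```

```text
t: 30.23
tool_pos: [0.3302, 0.4878, 0.303]
orientation: [0.909, 3.006, 0.003]
force: [1.2, -0.4, 0.5]
opening: 0.0748
gripper_force: 0.0
t30.23 [330.2 487.8 303. ] ang 56.3 F [ 1.2 -0.4  0.5] open 74.8 gf 0.0 q6 -0.09
comps [(np.int32(310), [0.047, 0.108]), (np.int32(317), [0.038, -0.122]), (np.int32(327), [-0.038, 0.152]), (np.int32(328), [-0.046, -0.078]), (np.int32(332), [-0.07, 0.028])]
px [301.2 219.5] r 9.889928 case@.03 [-0.044 -0.079] world [ 0.516 -0.052]
px [264.5 225.1] r 10.012253 case@.03 [-0.069  0.027] world [0.49  0.053]
px [241.2 183.9] r 9.708962 case@.03 [0.049 0.109] world [0.607 0.137]
px [223.2 210.9] r 10.0543165 case@.03 [-0.037  0.152] world [0.521 0.179]
px [318.1 193.2] r 9.975911 case@.03 [ 0.039 -0.122] world [ 0.6   -0.094]
```

View pics/r10.png

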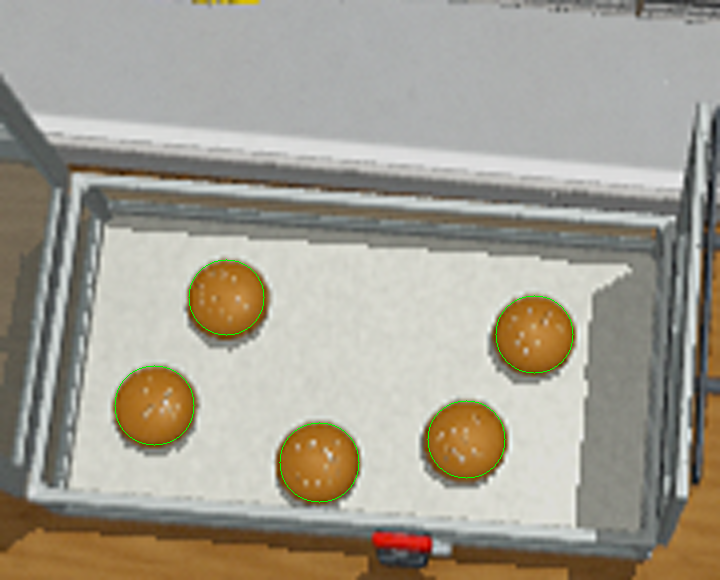

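```bash
python3 -m inch '[28,-25,37,7,20, 56,-50,37,14,20, 84,-75,37,21,20, 112,-100,37,28,20, 140,-125,37,35,20, 168,-150,37,35,20, 196,-175,37,35,20, 224,-198,37,35,20, 228,-202,37,35,20, 228,-202,37,35,20]';python3 -m inch '[0,0,0,0,20]';python3 -c "
from h import *
st()
for c in(snap('top'),snap('side')): print(proj(c,[[*W(x,.22+.0345),.268] for x in(-.045,.045)]).round(1).tolist())
c=snap('side');crop(c,'s11.png',200,400,60,210,4)"
```

```text
t: 31.12
tool_pos: [0.5609, 0.2812, 0.3387]
orientation: [-0.017, 3.141, -0.001]
force: [0.0, 0.2, -0.0]
opening: 0.019
gripper_force: 0.0
t: 31.2
tool_pos: [0.5593, 0.2836, 0.3391]
orientation: [-0.021, 3.141, 0.001]
force: [-0.3, 0.0, -0.1]
opening: 0.0187
gripper_force: 0.0
t31.20 [559.3 283.6 339.1] ang 90.8 F [-0.3  0.  -0.1] open 18.7 gf 0.0 q6 -1.20
[[159.2, 190.7], [165.1, 155.2]]
[[262.1, 90.6], [287.8, 85.8]]
```

View pics/s11.png

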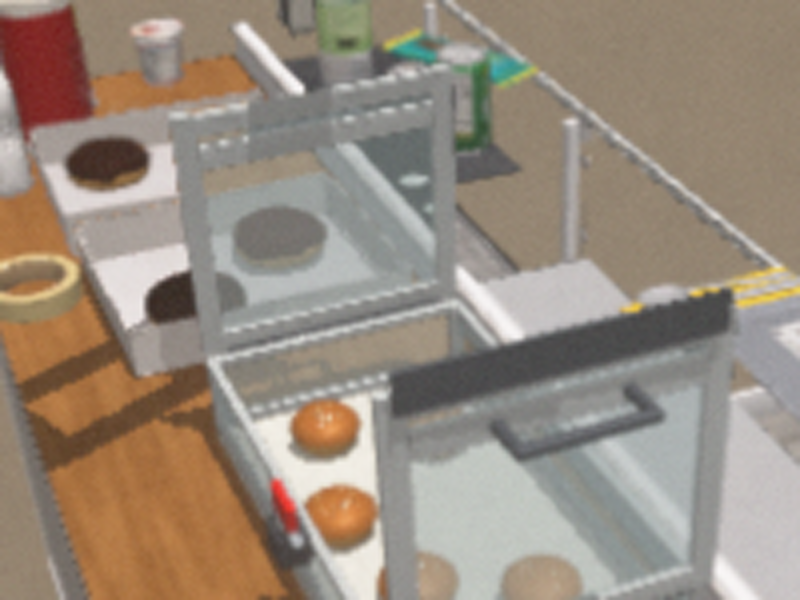

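```bash
python3 -m inch '[0,2,-20,0,20, 0,2,-40,0,20, 0,2,-60,0,20, 0,2,-75,0,20, 0,2,-82,0,20, 0,2,-82,0,20]';python3 -c "
from h import *
st()"
```

```text
t: 31.85
tool_pos: [0.5576, 0.2865, 0.2546]
orientation: [0.027, -3.138, 0.002]
force: [0.1, -0.0, -0.4]
opening: 0.0186
gripper_force: 0.0
t31.85 [557.6 286.5 254.6] ang 91.0 F [ 0.1 -0.  -0.4] open 18.6 gf 0.0 q6 -1.19
```

```bash
python3 -m inch '[0,0,0,0,0, 0,0,0,0,0, 0,0,0,0,0]' 20;python3 -c "
from h import *
st()"; python3 -m inch '[0,-20,3,0,0, 0,-40,3,0,0, 1,-60,2,0,0, 1,-80,-2,0,0, 1,-99,-9,0,0, 1,-118,-17,0,0, 2,-135,-27,0,0, 2,-152,-39,0,0, 2,-167,-53,0,0, 2,-167,-53,0,0]';python3 -c "
from h import *
st()"
```

```text
t: 32.1
tool_pos: [0.5595, 0.2862, 0.2581]
orientation: [-0.025, 3.14, 0.001]
force: [-2.2, -0.5, 1.0]
opening: 0.0092
gripper_force: 20.0
t32.10 [559.5 286.2 258.1] ang 90.9 F [-2.2 -0.5  1. ] open 9.2 gf 20.0 q6 -1.20
t: 32.93
tool_pos: [0.5622, 0.1151, 0.2033]
orientation: [-0.02, 3.14, -0.005]
force: [0.8, -6.1, 2.6]
opening: 0.0095
gripper_force: 20.0
t32.93 [562.2 115.1 203.3] ang 90.7 F [ 0.8 -6.1  2.6] open 9.5 gf 20.0 q6 -1.47
```

```bash
python3 -m inch '[0,-13,-15,0,0, 0,-24,-32,0,0, 0,-29,-41,0,0, 0,-34,-50,0,0, 0,-39,-59,0,0, 0,-42,-68,0,0, 0,-45,-78,0,0, 0,-47,-86,0,0, 0,-47,-90,0,0, 0,-47,-91,0,0]';python3 -c "
from h import *
st()"
```

```text
t: 33.77
tool_pos: [0.5632, 0.0682, 0.1138]
orientation: [-0.022, 3.138, -0.009]
force: [0.8, -17.6, 4.7]
opening: 0.0095
gripper_force: 20.0
t33.77 [563.2  68.2 113.8] ang 90.8 F [  0.8 -17.6   4.7] open 9.5 gf 20.0 q6 -1.55
```

```bash
python3 -m inch '[0,0,0,0,50, 0,0,0,0,50, 0,0,0,0,50, 0,0,25,0,50, 0,0,40,0,0, 0,0,40,0,0, 0,0,40,0,0, 0,0,40,0,0, 0,0,40,0,0, 0,0,40,0,0]';python3 -m inch '[-3,0,-10,0,0, -3,0,-20,0,0, -3,0,-24,0,0, -3,0,-28,0,0, -3,0,-28,0,0]';python3 -c "
from h import *
st()"
```

```text
t: 34.6
tool_pos: [0.5605, 0.072, 0.1513]
orientation: [0.024, -3.139, -0.0]
force: [0.4, 0.5, 0.6]
opening: 0.002
gripper_force: 0.0
t: 35.02
tool_pos: [0.5582, 0.0719, 0.1282]
orientation: [-0.024, 3.141, -0.0]
force: [-17.9, -1.4, 34.8]
opening: 0.0004
gripper_force: 17.3
t35.02 [558.2  71.9 128.2] ang 90.9 F [-17.9  -1.4  34.8] open 0.4 gf 17.3 q6 -1.55
```

```bash
python3 -m inch '[0,0,40,0,0, 0,0,80,0,20, 0,0,120,0,20, 0,0,160,0,20, 0,0,200,0,20, 0,0,216,0,20, 1,-40,216,0,20, 2,-80,216,0,20, 2,-120,216,0,20, 3,-160,216,0,20]';python3 -m inch '[1,-40,0,0,20, 1,-80,0,0,20, 1,-120,0,0,20, 1,-144,0,0,20, 1,-144,0,0,20, 1,-144,0,0,20]';python3 -c "
from h import *
st()
rolls()
t=snap('top');crop(t,'t12.png',180,400,100,260,3)"
```

```text
t: 35.85
tool_pos: [0.5609, -0.0895, 0.3393]
orientation: [0.026, -3.14, -0.0]
force: [0.7, 0.3, -0.1]
opening: 0.0187
gripper_force: 0.0
t: 36.35
tool_pos: [0.5617, -0.2333, 0.3386]
orientation: [0.02, -3.139, -0.002]
force: [-0.9, 0.7, 0.2]
opening: 0.0187
gripper_force: 0.0
t36.35 [ 561.7 -233.3  338.6] ang 90.7 F [-0.9  0.7  0.2] open 18.7 gf 0.0 q6 -2.06
comps [(np.int32(53), [-0.07, 0.005])]
```

View pics/t12.png

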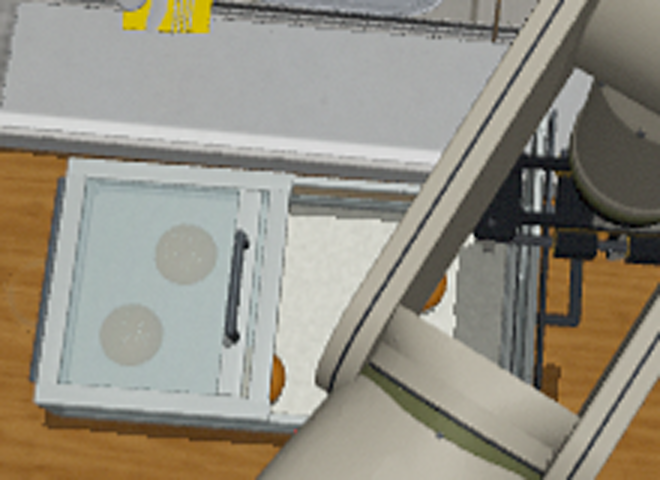

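```bash
python3 -m inch '[0,0,-20,0,20, 0,0,-40,0,20, 0,0,-60,0,20, 0,0,-75,0,20, 0,0,-83,0,20, 0,0,-83,0,20, 0,0,-83,0,0, 0,0,-83,0,0, 0,0,-83,0,0, 0,0,-83,0,0]' 20;python3 -c "
from h import *
st()"
```

```text
t: 37.28
tool_pos: [0.5629, -0.232, 0.2588]
orientation: [-0.025, 3.14, -0.001]
force: [0.1, 2.2, 0.5]
opening: 0.0097
gripper_force: 20.0
t37.28 [ 562.9 -232.   258.8] ang 90.9 F [0.1 2.2 0.5] open 9.7 gf 20.0 q6 -2.06
```

```bash
python3 -m inch '[0,20,3,0,0, 0,40,3,0,0, -1,60,2,0,0, -1,80,-2,0,0, -1,99,-9,0,0, -1,118,-17,0,0, -2,135,-27,0,0, -2,152,-39,0,0, -2,167,-53,0,0, -2,167,-53,0,0]';python3 -c "
from h import *
st()"; python3 -m inch '[0,13,-15,0,0, 0,24,-32,0,0, 0,29,-41,0,0, 0,34,-50,0,0, 0,39,-59,0,0, 0,42,-68,0,0, 0,45,-78,0,0, 0,48,-86,0,0, 0,50,-90,0,0, 0,50,-92,0,0]';python3 -c "
from h import *
st()"
```

```text
t: 38.12
tool_pos: [0.5601, -0.0607, 0.2042]
orientation: [-0.028, 3.141, 0.007]
force: [-2.6, 10.0, 5.2]
opening: 0.0095
gripper_force: 20.0
t38.12 [560.1 -60.7 204.2] ang 91.0 F [-2.6 10.   5.2] open 9.5 gf 20.0 q6 -1.79
t: 38.95
tool_pos: [0.5595, -0.0126, 0.1125]
orientation: [0.026, -3.14, -0.005]
force: [-8.5, 11.2, 15.0]
opening: 0.0093
gripper_force: 20.0
t38.95 [559.5 -12.6 112.5] ang 90.9 F [-8.5 11.2 15. ] open 9.3 gf 20.0 q6 -1.70
```

Release, press on the bar with shut fingers, then park to look by numbers.

```bash
python3 -m inch '[0,0,0,0,50, 0,0,0,0,50, 0,0,0,0,50, 0,0,25,0,50, 0,0,40,0,0, 0,0,40,0,0, 0,0,40,0,0, 0,0,40,0,0, 0,0,40,0,0, 0,0,40,0,0]';python3 -m inch '[0,0,-10,0,0, 0,0,-18,0,0, 0,0,-22,0,0, 0,0,-24,0,0, 0,0,-24,0,0]';python3 -c "
from h import *
st()"
```

```text
t: 39.78
tool_pos: [0.5596, -0.0151, 0.1514]
orientation: [0.024, -3.14, -0.0]
force: [0.4, 0.2, -0.8]
opening: 0.0022
gripper_force: 0.0
t: 40.2
tool_pos: [0.5595, -0.015, 0.1289]
orientation: [0.024, -3.14, -0.0]
force: [-7.7, 0.5, 10.3]
opening: 0.0008
gripper_force: 5.4
t40.20 [559.5 -15.  128.9] ang 90.9 F [-7.7  0.5 10.3] open 0.8 gf 5.4 q6 -1.70
```

```bash
python3 -m inch '[0,0,40,0,0, 0,0,80,-7,50, -40,-2,80,-14,50, -80,-3,80,-21,50, -120,-4,80,-28,50, -132,-4,80,-35,50, -132,-4,80,-42,50, -132,-4,80,-49,50, -132,-4,80,-56,50, -132,-4,80,-63,50]';python3 -m inch '[0,0,0,-7,50, 0,0,0,-14,50, 0,0,0,-21,50, 0,0,0,-27,50, 0,0,-30,-27,50, 0,0,-60,-27,50, 0,0,-60,-27,50, 0,0,-60,-27,50]';python3 -c "
from h import *
st()"
```

```text
t: 41.03
tool_pos: [0.4279, -0.0191, 0.2079]
orientation: [-1.629, -2.686, 0.0]
force: [-0.3, 0.7, 0.1]
opening: 0.0462
gripper_force: 0.0
t: 41.7
tool_pos: [0.4264, -0.0188, 0.1468]
orientation: [-2.201, -2.236, 0.005]
force: [0.0, -0.2, 0.0]
opening: 0.0463
gripper_force: 0.0
t41.70 [426.4 -18.8 146.8] ang 0.9 F [ 0.  -0.2  0. ] open 46.3 gf 0.0 q6 -0.18
```

```bash
python3 -m inch '[0,0,-20,0,50, 0,0,-40,0,50, 0,0,-45,0,50, 0,0,-45,0,0, 0,0,-45,0,0, 0,0,-45,0,0, 0,0,-45,0,0, 0,0,-45,0,0, 0,0,-45,0,0, 0,0,-45,0,0]' 20;python3 -c "
from h import *
st()"; python3 -m inch '[0,0,0,7,0, 0,0,0,14,0, 0,0,0,21,0, 0,0,0,28,0, 0,0,0,35,0, 0,0,0,42,0, 0,0,0,49,0, 0,0,0,56,0, 0,0,0,63,0, 0,0,0,63,0]';python3 -c "
from h import *
st()"
```

```text
t: 42.53
tool_pos: [0.4285, -0.0192, 0.1043]
orientation: [2.204, 2.238, 0.0]
force: [-2.4, 0.8, 2.9]
opening: 0.0093
gripper_force: 20.0
t42.53 [428.5 -19.2 104.3] ang 0.9 F [-2.4  0.8  2.9] open 9.3 gf 20.0 q6 -0.18
t: 43.37
tool_pos: [0.428, -0.0195, 0.1043]
orientation: [-0.697, -3.063, 0.001]
force: [-6.1, -1.2, 6.8]
opening: 0.0086
gripper_force: 20.0
t43.37 [428.  -19.5 104.3] ang 64.3 F [-6.1 -1.2  6.8] open 8.6 gf 20.0 q6 -1.29
```

```bash
python3 -m inch '[0,0,0,7,0, 0,0,0,14,0, 0,0,0,21,0, 0,0,0,27,0, 0,0,0,27,0, 0,0,0,27,0, 0,0,0,27,50, 0,0,0,27,50, 0,0,0,27,50, 0,0,0,27,50]';python3 -c "
from h import *
st()";python3 -m inch '[0,0,40,0,50, 0,0,80,0,50, 0,0,120,0,50, -10,40,140,-7,50, -20,80,140,-14,50, -30,120,140,-21,50, -30,160,140,-28,50, -30,200,140,-28,50, -40,240,140,-28,50, -50,280,140,-28,50]';python3 -m inch '[-20,40,0,0,50, -40,80,0,0,50, -60,120,0,0,50, -60,160,0,0,50, -60,200,0,0,50, -60,200,0,0,50]';python3 - <<'E'
from h import *
st()
t=snap("top");s=snap("side")
for c,x0,x1,y0,y1 in((t,265,310,225,262),(s,250,295,165,205)):
    m=red(c);k=np.zeros_like(m);k[y0:y1,x0:x1]=1;m&=k;y,x=np.nonzero(m)
    if c is t:
        P=np.array([C(onz(t,(a,b),.114)) for a,b in zip(x,y)]);d=P-P.mean(0);print("wing",P.mean(0).round(3),np.linalg.svd(d,full_matrices=False)[2][0].round(2),len(P))
# rolls through glass
g=cv2.cvtColor(t["image"],cv2.COLOR_BGR2HSV); k=4;x0,y0,x1,y1=185,140,365,255
for ch in(t["image"][...,0],g[...,1]):
    b=cv2.GaussianBlur(cv2.resize(ch[y0:y1,x0:x1],None,fx=k,fy=k,interpolation=cv2.INTER_CUBIC),(0,0),3)
    b=cv2.normalize(b,None,0,255,cv2.NORM_MINMAX)
    c=cv2.HoughCircles(b,cv2.HOUGH_GRADIENT,1,80,param1=50,param2=14,minRadius=36,maxRadius=46)
    for x,y,r in (c[0] if c is not None else []): print(C(onz(t,((x+.5)/k-.5+x0,(y+.5)/k-.5+y0),.03)).round(3),r/k)
    print()
E
```

```text
t: 44.2
tool_pos: [0.4283, -0.019, 0.1036]
orientation: [0.024, -3.142, -0.0]
force: [-0.4, -0.3, -0.7]
opening: 0.0306
gripper_force: 0.0
t44.20 [428.3 -19.  103.6] ang 90.9 F [-0.4 -0.3 -0.7] open 30.6 gf 0.0 q6 -1.75
t: 45.03
tool_pos: [0.3831, 0.2389, 0.2437]
orientation: [0.738, 3.053, 0.001]
force: [0.5, -0.2, -0.5]
opening: 0.0468
gripper_force: 0.0
t: 45.53
tool_pos: [0.3215, 0.4419, 0.2416]
orientation: [-0.73, -3.053, 0.001]
force: [0.2, 0.5, -0.0]
opening: 0.0465
gripper_force: 0.0
t45.53 [321.5 441.9 241.6] ang 63.1 F [ 0.2  0.5 -0. ] open 46.5 gf 0.0 q6 -0.25
wing [-0.131 -0.045] [-1.   -0.01] 48
[0.047 0.108] 10.275
[-0.046 -0.078] 10.675
[-0.04   0.153] 10.025
```

```bash
python3 - <<'E'
from h import *
t=snap("top");s=snap("side")
for n,c in(("top",t),("side",s)):
    d=cv2.absdiff(c["image"],cv2.imread(f"pics/{n}0.png")).max(2)
    poly=proj(c,[[*W(x,y),.06] for x,y in((.12,.21),(.12,-.21),(-.12,-.21),(-.12,.21))]).astype(np.int32)
    m=np.zeros(d.shape,np.uint8);cv2.fillPoly(m,[poly],255)
    b=((cv2.GaussianBlur(d,(3,3),0)>14)*255).astype(np.uint8)&m
    k,l,sv,ce=cv2.connectedComponentsWithStats(b)
    for a,p in zip(sv[1:],ce[1:]):
        if a[4]>15: print(n,a.tolist(),C(onz(c,tuple(p),.03)).round(3))
    for x,y in((.039,-.122),(-.046,-.078),(-.069,.027),(.049,.109),(-.037,.152),(.0,-.17),(-.08,-.15)):
        u,v=proj(c,[[*W(x,y),.035]])[0].round().astype(int); print((x,y),(u,v),c["image"][v-3:v+4,u-3:u+4].mean((0,1)).round())
E
```

```text
top [232, 175, 19, 20, 256] [0.05  0.114]
top [238, 181, 20, 41, 453] [-0.01  0.08]
top [308, 184, 21, 20, 333] [ 0.038 -0.122]
top [263, 195, 3, 18, 38] [-0.005  0.035]
top [213, 201, 21, 21, 341] [-0.038  0.152]
top [291, 210, 21, 21, 345] [-0.045 -0.078]
top [282, 233, 9, 10, 68] [-0.102 -0.039]
(0.039, -0.122) (np.int64(318), np.int64(193)) [164. 174. 182.]
(-0.046, -0.078) (np.int64(301), np.int64(220)) [165. 175. 182.]
(-0.069, 0.027) (np.int64(264), np.int64(225)) [139. 141. 136.]
(0.049, 0.109) (np.int64(241), np.int64(184)) [159. 169. 167.]
(-0.037, 0.152) (np.int64(223), np.int64(211)) [159. 170. 167.]
(0.0, -0.17) (np.int64(333), np.int64(207)) [189. 191. 190.]
(-0.08, -0.15) (np.int64(325), np.int64(233)) [189. 191. 191.]
side [272, 160, 16, 11, 135] [-0.039  0.16 ]
side [272, 180, 6, 4, 19] [-0.086  0.075]
side [296, 183, 18, 10, 116] [-0.009 -0.001]
side [276, 187, 8, 5, 32] [-0.087  0.028]
side [294, 197, 21, 18, 278] [-0.045 -0.081]
side [325, 198, 21, 14, 209] [ 0.04  -0.116]
(0.039, -0.122) (np.int64(335), np.int64(205)) [171. 184. 190.]
(-0.046, -0.078) (np.int64(303), np.int64(204)) [171. 185. 190.]
(-0.069, 0.027) (np.int64(284), np.int64(187)) [201. 203. 201.]
(0.049, 0.109) (np.int64(308), np.int64(165)) [170. 171. 170.]
(-0.037, 0.152) (np.int64(281), np.int64(165)) [173. 186. 191.]
(0.0, -0.17) (np.int64(330), np.int64(218)) [144. 145. 145.]
(-0.08, -0.15) (np.int64(302), np.int64(222)) [205. 208. 207.]
```

```bash
python3 -c "
from plant import job
print(job.close_job())"
```

```text
the job is handed in; nothing more can be done
None
```

I handed the job in with five rolls spread in a single layer, all centres at least about 85 mm apart, both doors shut and the catch back square; no verdict came back, and one roll, hidden under the left door's frame in the last pictures, could not be checked again after the doors were shut.

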